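# Set the feed dial, then hold the gearbox cover over its screw holes

### The job

The gear cutter is being closed up: first turn its feed dial until the pointer stands on the long heavy mark of the scale and leave it there. Then pick up the loose steel cover plate by its rib and hold it level about a centimetre above the open gearbox, not touching it, two-hole end over the two-hole end, so that every threaded hole shows whole through its plate hole and the screws could be dropped in. Finish while still holding it there - do not set it down or let go - and leave the stag, the collet and the tin box where they are.

Things in the scene. Friction and masses are not known exactly. Their poses are not given: they have to be found in the camera images.
- dial (a joint): feed dial of the gear cutter, angle in rad, grows as the knob turns clockwise seen from above. At 0 the pointer points along the cutter's +x; scale ticks every 15 degrees from -90 to +90 degrees; the one long heavy mark is at +0.785 rad (45 degrees clockwise). Free to turn from -3.1 to 3.1, stays where it is left (friction about 0.06 N m). Starts short of the mark, between -0.6 and 0.1
- dial_grip (a point): middle of the dial's grip bar, on the vertical turning axis. The black bar is 44 long, 12 wide, 30 mm high (15 mm above and below this point) and turns with the knob; its length lies along this point's x axis, which is also the pointer's direction (white line on the bar's top and white tip). Below the bar a round skirt 42 mm across and 6 mm thick, then the fixed aluminium scale disc 94 mm across, whose top lies 21.5 mm below this point
- cutter: cast iron gear cutter, fixed to the bench, may stand turned about the vertical. Origin on the bench under the middle of the gearbox; x points away from the robot at yaw 0, y to the left. Bed 160 x 400 x 28 mm high (y from -220 to 180 mm). Gearbox 120 (x) x 80 (y) mm, top rim at 80 mm, open in the middle with a brass star wheel below the rim. Dial at y +130 mm. At y -135 to -215 mm a column 200 mm high, with a cutter wheel that reaches to y -124 mm and a crank beyond
- seat_center (a point): middle of the gearbox's top rim, at rim height (80 mm above the bench); axes as the cutter's
- cover: loose steel cover plate lying on the bench, rib up: 120 (x) x 80 (y) x 6 mm, 0.45 to 0.66 kg, origin at the centre of its underside. Three through holes 14 mm across: two at its +x end (x +46, y +26 and -26 mm) and one at its -x end (x -46, y 0). On its top in the middle a straight rib 50 (along x) x 14 (y) x 30 mm high to hold it by
- cover_grip (a point): centre of the cover's rib, 21 mm above the cover's underside, 15 mm below the rib's top and 15 mm above the plate's top; axes as the cover's, the rib runs along x
- stag: half-carved basswood stag on a base, about 90 x 50 x 145 mm high, bystander; origin under its base
- collet: rusted steel collet standing upright, 38 mm across, 54 mm high, bystander; origin under its foot
- tin: faded tin box with its lid on, 84 x 124 x 55 mm high, bystander; origin under its centre
- seat_hole0 (a point): mouth of a threaded hole in the gearbox rim, 6 mm across, dark in a bright spot face, at x +46, y +26 mm in the cutter's frame, at rim height
- cover_hole0 (a point): centre of the cover hole at x +46, y +26 mm in the cover's frame, at the underside of the plate; belongs over seat_hole0
- seat_hole1 (a point): mouth of a threaded hole in the gearbox rim, 6 mm across, dark in a bright spot face, at x +46, y -26 mm in the cutter's frame, at rim height
- cover_hole1 (a point): centre of the cover hole at x +46, y -26 mm in the cover's frame, at the underside of the plate; belongs over seat_hole1
- seat_hole2 (a point): mouth of a threaded hole in the gearbox rim, 6 mm across, dark in a bright spot face, at x -46, y 0 mm in the cutter's frame, at rim height
- cover_hole2 (a point): centre of the cover hole at x -46, y 0 mm in the cover's frame, at the underside of the plate; belongs over seat_hole2
Mind the look-alikes: they are no part of the job. Several things look just like the cover: the one meant starts farthest from the robot's base.

How it is judged:
On the way, in this order (a step that is already met when the one before it is completed fails the run):
1. the dial's pointer stands still on the long mark (value of joint dial between 0.685 and 0.885 rad and velocity of joint dial between -0.05 and 0.05 rad/s), for 0.3 s.
2. the cover is lifted off the bench in the gripper (height (world z) of cover_grip above 0.05 m and contact force between cover and the fingers above 1 N), for 0.2 s.
At the end, for the whole second after the job is handed in: Dial at 0.785 rad within 0.1. Cover gripped, still (under 20 mm/s), level within 0.1 rad, not touching the cutter; its underside 4 to 20 mm above the gearbox rim at all three holes, each hole within 4 mm sideways of its own threaded hole, two-hole end over two-hole end (horizontal distance between cover_hole0 and seat_hole0 below 0.004 m and z of cover_hole0 in the frame of seat_hole0 between 0.004 and 0.02 m and horizontal distance between cover_hole1 and seat_hole1 below 0.004 m and z of cover_hole1 in the frame of seat_hole1 between 0.004 and 0.02 m and horizontal distance between cover_hole2 and seat_hole2 below 0.004 m and z of cover_hole2 in the frame of seat_hole2 between 0.004 and 0.02 m and angle between cover_grip's own z axis and vertical below 0.1 rad and contact force between cover and the fingers above 1 N and contact force between cover and cutter below 0.2 N and linear speed of cover below 0.02 m/s and value of joint dial between 0.685 and 0.885 rad); the arm keeps its last pose, push and grip.
It fails at once if the stag is pushed more than 15 mm (distance of stag from where it was at the start of the episode above 0.015 m).
It fails at once if the collet is pushed more than 15 mm (distance of collet from where it was at the start of the episode above 0.015 m).
It fails at once if the tin is pushed more than 15 mm (distance of tin from where it was at the start of the episode above 0.015 m).
It also fails if it takes over 61 s, if anything falls off the work surface, if the arm or the gripper's body presses on something with over 40 N, if the wrist force passes 120 N, or if a joint passes its speed limit or range.

### The arm

A 6-joint arm with a two-finger parallel gripper is mounted at the origin on the work surface. World frame = base frame: x ahead of the robot, y to its left, z up, the work surface at z = 0. Lengths are in m, angles in rad, forces in N, time in s.
With the tool pointing down it reaches from about 0.3 to 0.875 m from the base axis. Payload 6.4 kg.
Tool frame: the origin (TCP) lies midway between the tips of the shut fingers; the grasp point (between the pads) lies 19 mm behind it (ctrl.tcp_to_grasp is the distance from the TCP to the grasp point, in m); z points along the fingers, y is the direction in which the jaws open and shut (so a half turn about z gives the same grasp; the last joint's range is limited). The gripper opens to 85 mm and grips with 20 to 120 N. Pads are 22 mm wide; open, the fingers measure 114 mm over their backs; the gripper's body (76 mm by 85 mm) begins 54 mm behind the grasp point. The pads swing forward as they close: fully open they stand 13 mm farther back than shut.
Start: joints at [0.913, 0.181, 1.607, -0, 1.354, -0.206], TCP at [0.251, 0.517, 0.231] pointing down, gripper open.
Joint ranges: [-2.99, 2.99], [-0.89, 2.07], [0.3, 2.58], [-1.14, 4.28], [0, 2.63], [-3.12, 3.12]. Speed limits (rad/s): [2.57, 2.57, 3.01, 3.14, 3.14, 3.14].

### API

Orientations are given as a unit quaternion [w, x, y, z].
In Python, from bench import monitor, imaging, order, spotter, ctrl gives the robot as it stands.
- The arm moves only by the shell command python3 -m pendant 'ROWS'. ROWS is JSON, a list that holds one entry, the list of rows, each a list of 5 numbers: the shift along the world's x, y, z in mm, then the turn about the world's z in degrees, then the finger opening in mm, from 0 to 85.4. A call has 1 to 8 rows; each row shifts and turns the commanded pose from where the row before left it; what a row does not reach is not made up. A row lasts 1/8 s, in which the tool goes at most 62.5 mm and 10.7 degrees, less where a joint would pass 70% of its speed; a pose out of reach is approached as far as the arm can. A call with a gripper value outside its range is refused whole. The fingers move at their own pace and stop on an object; the grip force is fixed at half the most. Time passes only in rows, so rows that do not move let the fingers close. It gives the time, the measured TCP pose, the force and the opening at its end, in the units of the state.
- monitor.get_obs(): the state, without advancing time (a new reading comes with each control period).
- imaging.camera(name): name is "side" or "top"; returns a dict with "img" (384x512x3 uint8, red, green, blue), "vfov" (degrees; the focal length in pixels is half the picture's height over the tangent of half this angle, whatever the lens; pixels are square), "cx", "cy" (the principal point, pixels), "origin" and "orientation" of the camera in the world. Camera axes: x right, y down, z forward; pixel columns grow to the right and rows downward; lengths in m; the calibration is good to about 2 mm. A picture is of the moment at which its call begins. There is no depth.
- order.hand_in(): hands the job in, once; it reports no verdict.
Trained networks look in the newest picture that a camera, given by its name, has taken for a name from the list of things; names that differ only in an ending like _2 or _b are one class to them, and where a whole thing is asked for, a point or a joint stands for the part that bears it (a point fixed in the world has none). Each returns a list of dicts, best first, with "confidence" (0 to 1); they miss things now and then, are a little off and sometimes report something else, mostly with a low value. They report only what shows in the picture. A call takes as long as a camera call. They do not tell look-alikes from the thing itself.
- spotter.recognise(camera, thing): "at" ([x, y, z] in m, in the coordinates of the camera as it stood for that picture, good to about 4 mm: the middle of the surface that is visible of it).
- spotter.tip_of(camera, thing): "at" ([x, y, z] in m, in the coordinates of the camera as it stood for that picture, good to about 4 mm: a listed point, or the origin of a listed thing).
The state is a dict: "time_s": time; "q": joint angles; "dq": joint speeds; "joint_efforts": joint torques, N m; "eef_pos": TCP position; "eef_rot": TCP orientation; "wrist_force": force on the tool from outside, world axes, zero at the start; "torque": the same for the moment, N m; "opening": opening from 0.0 (shut) to 1.0 (fully open).
Only numpy, scipy, OpenCV 4.12 (cv2) and the standard library are available. Lean on these libraries where they do the work, as an engineer would, in place of code of your own. Each camera call takes 0.05 s, during which the arm holds its last target. There are 200 camera calls.

## Working session

There is one attempt and no reset: what is moved stays moved. The work goes in short steps, Python scripts to look and compute and a shell command to move; the robot and the scene stay as the last step left them, time stands still between calls to the robot, and variables do not carry over. Pictures are saved under pics/ and viewed, about 8 in all and at most 12, crops included, and the job is handed in when it is done.

```bash
mkdir -p pics; cat > h.py <<'E'
import numpy as np, cv2
from scipy.spatial.transform import Rotation as R
from bench import monitor, imaging, order, spotter, ctrl
def cam(n):
    c=imaging.camera(n); q=c["orientation"]; c["R"]=R.from_quat([q[1],q[2],q[3],q[0]]).as_matrix(); c["o"]=np.array(c["origin"])
    c["f"]=c["img"].shape[0]/2/np.tan(np.radians(c["vfov"])/2); return c
def w(c,p): return c["R"]@np.array(p)+c["o"]
def pix(c,p):
    v=c["R"].T@(np.array(p)-c["o"]); return np.array([c["cx"]+c["f"]*v[0]/v[2], c["cy"]+c["f"]*v[1]/v[2]])
def onz(c,u,v,z):
    d=c["R"]@np.array([(u-c["cx"])/c["f"],(v-c["cy"])/c["f"],1]); return c["o"]+d*(z-c["o"][2])/d[2]
def tri(c1,p1,c2,p2):
    A=[];b=[]
    for c,p in((c1,p1),(c2,p2)):
        d=c["R"]@np.array([(p[0]-c["cx"])/c["f"],(p[1]-c["cy"])/c["f"],1]);d/=np.linalg.norm(d)
        P=np.eye(3)-np.outer(d,d);A.append(P);b.append(P@c["o"])
    return np.linalg.lstsq(np.vstack(A),np.hstack(b),rcond=None)[0]
def save(c,n,crop=None,s=1):
    i=c["img"][:,:,::-1]
    if crop: i=i[crop[1]:crop[3],crop[0]:crop[2]]
    cv2.imwrite("pics/"+n,cv2.resize(i,None,fx=s,fy=s,interpolation=cv2.INTER_CUBIC))
E
python3 - <<'E'
from h import *
np.set_printoptions(precision=4,suppress=True)
print(monitor.get_obs(), ctrl.tcp_to_grasp)
ims=[]
for n in("top","side"):
    c=cam(n);save(c,n+"0.png",s=1.5);print(n,c["o"],c["R"][:,2],c["f"],c["cx"],c["cy"])
    for t in("cover","cover_grip","dial_grip","seat_center","seat_hole0","seat_hole1","seat_hole2","stag","collet","tin","cutter"):
        for r in spotter.tip_of(n,t): p=w(c,r["at"]);print(t,round(r["confidence"],2),p,pix(c,p))
E
```

```text
{'time_s': 0.0, 'q': array([ 0.9127,  0.1815,  1.608 ,  0.    ,  1.3538, -0.2063]), 'dq': array([ 0.0003,  0.0005,  0.0011, -0.0015, -0.0004,  0.001 ]), 'joint_efforts': array([  0.0009, -44.4877, -35.1335,  -0.0003,   0.0092,  -0.    ]), 'eef_pos': array([0.2507, 0.5169, 0.2304]), 'eef_rot': array([-0.0004,  0.224 ,  0.9746, -0.0008]), 'wrist_force': array([-0.1807, -0.0894, -0.0341]), 'torque': array([-0.0466, -0.0179,  0.013 ]), 'opening': 0.998267152451476} 0.0187
top [0.3406 0.1022 1.3075] [ 0.1753 -0.0074 -0.9845] 465.9054761159887 256.38030669620167 190.55445396043513
cover 0.67 [0.4736 0.2733 0.0044] [192.3982 226.3659]
cover 0.6 [ 0.3115 -0.2036  0.001 ] [365.3965 282.4359]
cover 0.57 [0.3196 0.1269 0.004 ] [245.3463 281.485 ]
cover_grip 0.79 [0.3213 0.1255 0.0239] [245.6949 280.9551]
cover_grip 0.78 [0.4718 0.2678 0.0247] [193.4181 226.279 ]
cover_grip 0.61 [ 0.3089 -0.2031  0.0201] [366.9135 283.5439]
dial_grip 0.67 [0.5318 0.0118 0.088 ] [287.1715 199.7239]
dial_grip 0.64 [ 0.4768 -0.116   0.0777] [335.6393 220.0646]
seat_center 0.7 [ 0.526  -0.1181  0.0843] [335.994  201
[... 1944 characters left out ...]
eat_hole1 0.9 [ 0.4796 -0.1148  0.0794] [252.1203 283.9669]
seat_hole1 0.72 [ 0.5632 -0.1482  0.0807] [303.2683 293.7047]
seat_hole1 0.62 [ 0.5718 -0.0949  0.087 ] [300.5363 264.6303]
seat_hole2 0.9 [ 0.4796 -0.1148  0.0794] [252.1203 283.9669]
seat_hole2 0.72 [ 0.5632 -0.1482  0.0807] [303.2683 293.7047]
seat_hole2 0.62 [ 0.5718 -0.0949  0.087 ] [300.5363 264.6303]
stag 0.56 [ 0.2885  0.2943 -0.0035] [156.2357 173.4721]
stag 0.42 [ 0.4775 -0.1152  0.0813] [250.963  283.7926]
collet 0.67 [0.7493 0.2617 0.0022] [327.0136 162.0203]
tin 0.71 [0.7938 0.039  0.0004] [374.4831 222.7551]
cutter 0.87 [ 0.5233 -0.1166  0.0008] [274.5303 302.1367]
cutter 0.51 [0.7509 0.2633 0.0008] [327.3191 161.948 ]
```

View pics/top0.png

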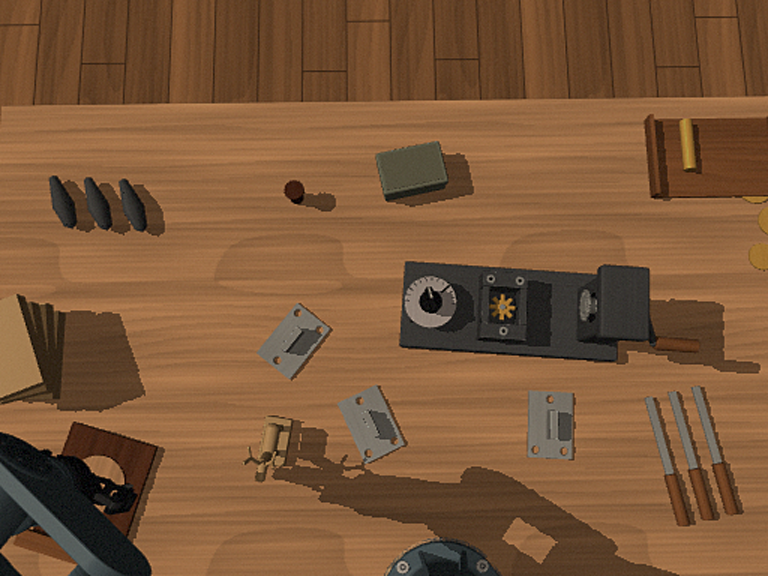

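View pics/side0.png

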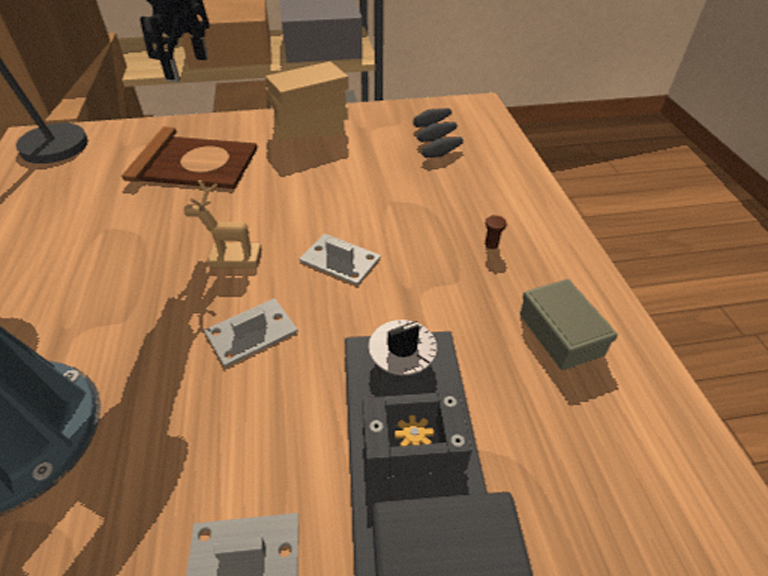

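Covers, in native pixels of the top view: A (194,227), B (246,281) and C (367,283). Their distances from the base are about 0.54, 0.34 and 0.37 m, so A is the target. It is the upper-left plate, beside the stag. I'll check it, the dial and the gearbox in close crops.

```bash
python3 - <<'E'
from h import *
a=cam("top");b=cam("side")
def cr(c,u,v,h,s): 
    i=c["img"][int(v-h):int(v+h),int(u-h):int(u+h),::-1]; return cv2.resize(i,(300,300),interpolation=cv2.INTER_CUBIC)
t=np.hstack([cr(a,196,227,30,1),cr(a,288,199,22,1)]);d=np.hstack([cr(b,227,173,30,1),cr(b,269,231,28,1)])
cv2.imwrite("pics/crop1.png",np.vstack([t,d]))
# bright blobs around the seat holes
np.set_printoptions(precision=1,suppress=True)
for c,ps in((a,[(327,186),(347,187),(336,220.5)]),(b,[(300.5,267),(305,293.5),(251,284)])):
    g=c["img"].min(2).astype(int)
    for u,v in ps:
        u0,v0=int(u)-7,int(v)-7
        print(u0,v0);print(g[v0:v0+15,u0:u0+15])
E
```

```text
320 179
[[ 51  47  50  48  48  53  46  45  48  47  46  50  50  44  49]
 [ 46  49  38  43  48  40  38  51  52  45  47  50  50  49  50]
 [ 49  44  48  48  49  47  49  52  51  52  87  50  48  45  50]
 [ 43  38  55  49  47  48  40  43  48  44  47  44  48  50  52]
 [ 44  34  41  50  47  61  83  91  77  42  47  46  51  53  46]
 [ 32  36  47  46  71 121 116  84 115  75  46  49  54  49  51]
 [ 30  37  63  44  65 107  11   0  64 108  41  45  51  46  45]
 [ 39  35  65  48  82 112  36   0  86 111  39  50  49  44  42]
 [ 31  43  63  45  54 102 116 114 109  80  43  45  47  48  43]
 [ 37  34  51  45  41  53  65  77  79  48  47  44  49  48  51]
 [ 36  32  50  48  51  49  48  48  55  51  51  52  51  50  55]
 [ 36  40  36  35  32  35  35  40  42  57  64  53  54  56  57]
 [ 30  17  51  51  53  52  30  17   2   4  15  21   9   9  16]
 [ 21  27  52  51  54  53  33  11  19  21  12   8  15   1  18]
 [ 33  44  55  46  49  50  27   7   9  11  18  12  13  18  16]]
340 180
[[ 53  47  48  48  53  56  52  46  48  50  43  45  47  40  37]
 [ 44  38  54  53  51  44  51  53  50  50  55  51  50  53  53]
 [ 47  54  5
[... 3923 characters left out ...]
0  36]
 [ 78  77  75 109 149 159 166 160 162 142  97  72  76  67  40]
 [ 78  78  99 143 169 141  92 108 149 162 138 100  73  63  41]
 [ 75  78 113 151 150 100  25  27 113 159 142  94  75  72  51]
 [ 77  71 109 148 161 116   0   0 113 166 153 109  76  69  52]
 [ 78  72  99 144 165 143  95 123 159 162 138  86  73  83  67]
 [ 84  71  76 117 154 163 156 159 163 144 103  78  72  79  65]
 [ 77  75  76  80  97 122 143 134 127 105  82  77  79  77  60]
 [ 80  79  76  74  77  78  85  83  85  78  79  76  79  82  61]
 [ 77  74  78  74  74  74  77  72  78  80  76  81  79  79  62]
 [ 76  79  77  78  71  75  76  75  72  77  80  71  81  81  59]
 [ 79  73  75  80  78  74  74  75  79  81  80  87  78  75  65]]
```

View pics/crop1.png

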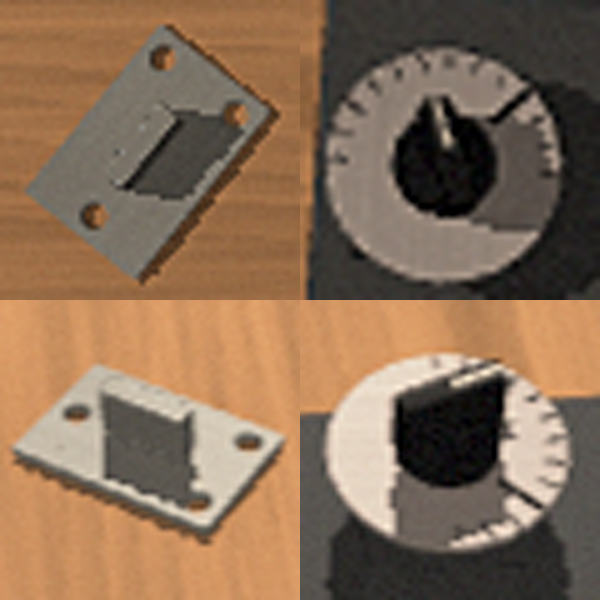

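Crop 1 confirms plate A: its two-hole end is at the upper right in the top view, and its rib is free. The dial pointer is left of straight up, and the heavy mark is at upper right. Next I'll measure everything from both views.

```bash
cat >> h.py <<'E'
def spot(c,u,v,thr,r=8):
    u0,v0=int(u)-r,int(v)-r; g=c["img"].min(2)[v0:v0+2*r+1,u0:u0+2*r+1]
    m=(g>thr).astype(np.uint8); cs,_=cv2.findContours(m,cv2.RETR_EXTERNAL,cv2.CHAIN_APPROX_NONE)
    k=max(cs,key=cv2.contourArea); f=cv2.drawContours(np.zeros_like(m),[k],-1,1,-1); M=cv2.moments(f,True)
    return np.array([u0+M["m10"]/M["m00"],v0+M["m01"]/M["m00"]]),M["m00"]
SEAT=np.array([[.046,.026],[.046,-.026],[-.046,0]])
def fit2(P,Q):  # yaw & centre of pattern P->Q
    P0=P-P.mean(0);Q0=Q-Q.mean(0);a=np.arctan2((P0[:,0]*Q0[:,1]-P0[:,1]*Q0[:,0]).sum(),(P0*Q0).sum())
    M=np.array([[np.cos(a),-np.sin(a)],[np.sin(a),np.cos(a)]]);t=Q.mean(0)-M@P.mean(0)
    return a,t,np.linalg.norm(Q-(P@M.T+t),axis=1)
E
python3 - <<'E'
from h import *
np.set_printoptions(precision=4,suppress=True)
a=cam("top");b=cam("side")
A=[spot(a,u,v,62)[0] for u,v in[(327,186),(346,187),(335,220.5)]]
B=[spot(b,u,v,100)[0] for u,v in[(300,267),(305,293.5),(251,283)]]
Q=np.array([tri(a,p,b,q) for p,q in zip(A,B)]);print("seat tri\n",Q, "reproj",[np.r_[pix(a,x)-p,pix(b,x)-q] for x,p,q in zip(Q,A,B)])
print(fit2(SEAT,Q[:,:2]))
for c,S in((a,A),(b,B)): print("single z=.08",fit2(SEAT,np.array([onz(c,*s,.08)[:2] for s in S])))
# cover holes from crops (crop px -> image), top surface z .006
a_=[np.array([166+x/5-.4,197+y/5-.4]) for x,y in((162,57),(236,113),(94,216))]
b_=[np.array([197+x/5-.4,143+(y-300)/5-.4]) for x,y in((248,441),(200,500),(77,411))]
C=np.array([tri(a,p,b,q) for p,q in zip(a_,b_)]);print("cover tri\n",C);print(fit2(SEAT,C[:,:2]))
for c,S in((a,a_),(b,b_)): print(fit2(SEAT,np.array([onz(c,*s,.006)[:2] for s in S])))
# pointer: line on bar top
for c,ps in((a,[(435,100),(447,150)]),): 
    k=300/44; P=[onz(c,266+(x-300)/k,177+y/k,.102) for x,y in ps]; d=P[0]-P[1]; print("pointer yaw top",np.degrees(np.arctan2(d[1],d[0])),P)
k=300/56;P=[onz(b,241+(x-300)/k,203+(y-300)/k,.102) for x,y in((506,366),(398,404))];d=P[0]-P[1]
print("pointer yaw side",np.degrees(np.arctan2(d[1],d[0])),P)
E
```

```text
seat tri
 [[ 0.5704 -0.0957  0.0804]
 [ 0.5659 -0.148   0.0812]
 [ 0.4762 -0.1143  0.0805]] reproj [array([ 0.0025, -0.0311, -0.0454,  0.0077]), array([ 0.0046, -0.0566, -0.0877,  0.0142]), array([-0.0062, -0.1041, -0.1534,  0.0356])]
(np.float64(-0.08262743623334265), array([ 0.5222, -0.1181]), array([0.0003, 0.0002, 0.0002]))
single z=.08 (np.float64(-0.08251898767846787), array([ 0.5222, -0.1182]), array([0.0004, 0.0004, 0.0003]))
single z=.08 (np.float64(-0.08089102282047571), array([ 0.5226, -0.1177]), array([0.0001, 0.0001, 0.0001]))
cover tri
 [[0.5248 0.2577 0.0054]
 [0.493  0.2159 0.0067]
 [0.4367 0.295  0.006 ]]
(np.float64(-0.6730798843386424), array([0.4729, 0.2658]), array([0.0004, 0.0009, 0.0006]))
(np.float64(-0.6729729813286572), array([0.4727, 0.2658]), array([0.0003, 0.0008, 0.0007]))
(np.float64(-0.6756792266143946), array([0.473 , 0.2659]), array([0.0009, 0.0008, 0.0004]))
pointer yaw top 11.755117071187616 [array([0.5511, 0.0159, 0.102 ]), array([0.5315, 0.0118, 0.102 ])]
pointer yaw side 14.967419043909672 [array([0.5554, 0.0133, 0.102 ]), array([0.5127, 0.0019, 0.102 ])]
```

```bash
python3 - <<'E'
from h import *
np.set_printoptions(precision=4,suppress=True)
a=cam("top");b=cam("side");k=300/44;j=300/56
for n,p,q in(("mark",(530,93),(543,507)),("bartip",(434,98),(506,366))):
    print(n,tri(a,(266+(p[0]-300)/k-.4,177+p[1]/k-.4),b,(241+(q[0]-300)/j-.4,203+(q[1]-300)/j-.4)))
E
python3 -m pendant '[[[0,0,30,0,85],[26,-46,0,4,85],[26,-46,0,4,85],[26,-46,0,4,85],[26,-46,0,4,85],[26,-46,0,4,85],[26,-46,0,4,85],[26,-46,0,4,85]]]'
```

```text
mark [ 0.562  -0.0238  0.0639]
bartip [0.5546 0.017  0.0989]
time_s: 2.5
eef_pos: [0.4337, 0.1938, 0.2616]
eef_rot: [0.0, -0.02, 1.0, 0.0]
wrist_force: [-0.0, 0.3, 0.6]
opening: 0.996
```

```bash
python3 -m pendant '[[[25,-45,0,4,85],[25,-45,0,4,85],[25,-46,0,3,85],[24,-46,-30,0,85],[0,0,-40,0,60],[0,0,0,0,60]]]'
python3 - <<'E'
from h import *
print(monitor.get_obs()["eef_pos"]);t=cam("top");b=cam("side")
i=np.hstack([cv2.resize(c["img"][v-40:v+40,u-40:u+40,::-1],(400,400),interpolation=cv2.INTER_CUBIC) for c,u,v in((t,288,195),(b,269,220))]);cv2.imwrite("pics/d1.png",i)
E
```

```text
time_s: 3.25
eef_pos: [0.5296, 0.0132, 0.1881]
eef_rot: [-0.004, -0.114, 0.994, 0.001]
wrist_force: [-0.5, 0.1, -0.1]
opening: 0.704
[0.52958756 0.01320047 0.18806213]
```

View pics/d1.png

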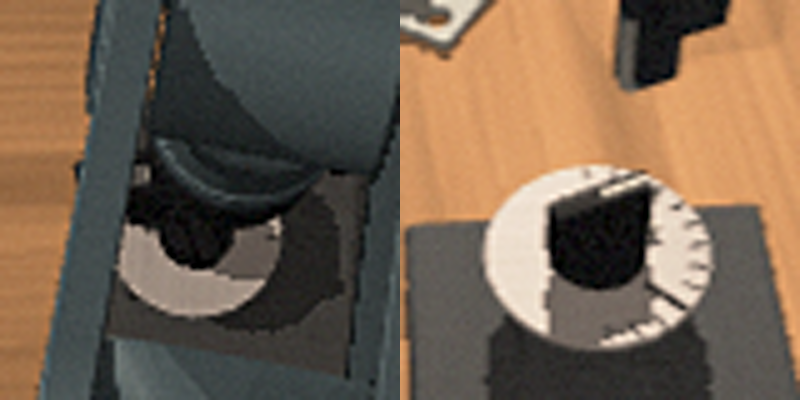

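The top view is blocked by the arm and the side view shows the dial clear below, at about (600,190) in this picture. I'll descend and close.

```bash
python3 -m pendant '[[[3,-2,-40,0,50],[0,0,-40,0,50],[0,0,-31,0,45],[0,0,0,0,45],[0,0,0,0,5],[0,0,0,0,5],[0,0,0,0,5],[0,0,0,0,5]]]'
```

```text
time_s: 4.35
eef_pos: [0.5367, 0.0127, 0.0831]
eef_rot: [0.002, -0.114, 0.993, 0.001]
wrist_force: [-1.3, 7.9, 7.3]
opening: 0.125
```

```bash
python3 -m pendant '[[[0,0,0,-8,5],[0,0,0,-8,5],[0,0,0,-8,5],[0,0,0,-8,5],[0,0,0,0,5]]]'
python3 - <<'E'
from h import *
b=cam("side");save(b,"d2.png",(219,160,319,260),5); print(monitor.get_obs()["torque"])
E
```

```text
time_s: 4.97
eef_pos: [0.5366, 0.0104, 0.0831]
eef_rot: [0.002, 0.165, 0.986, -0.001]
wrist_force: [-2.4, -2.6, 8.1]
opening: 0.119
[-0.49122607  0.56434949 -0.02379067]
```

View pics/d2.png

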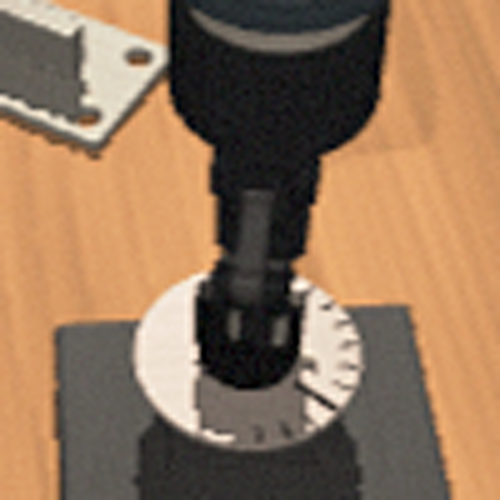

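The bar has followed the jaws: jaw yaw is about 71°, so the pointer is at about -19°. It needs roughly -31° more.

```bash
python3 -m pendant '[[[0,0,0,-8,5],[0,0,0,-8,5],[0,0,0,-8,5],[0,0,0,-7,5],[0,0,0,0,5],[0,0,0,0,5],[0,0,0,0,5],[0,0,0,0,5]]]'
python3 -m pendant '[[[0,0,0,0,50],[0,0,0,0,50],[0,0,0,0,50],[0,0,40,0,60],[0,0,50,0,60],[-20,40,50,0,60],[-20,50,0,0,60],[-20,50,0,0,60]]]'
python3 - <<'E'
from h import *
t=cam("top");b=cam("side")
i=np.hstack([cv2.resize(c["img"][v-22:v+22,u-25:u+25,::-1],(400,352),interpolation=cv2.INTER_CUBIC) for c,u,v in((t,288,195),(b,269,230))]);cv2.imwrite("pics/d3.png",i)
E
```

```text
time_s: 6.02
eef_pos: [0.5353, 0.0086, 0.0831]
eef_rot: [0.001, 0.421, 0.907, -0.002]
wrist_force: [-9.7, -10.3, 11.2]
opening: 0.122
time_s: 7.02
eef_pos: [0.4762, 0.15, 0.218]
eef_rot: [0.001, 0.422, 0.907, 0.001]
wrist_force: [0.5, 0.9, -0.7]
opening: 0.706
```

View pics/d3.png

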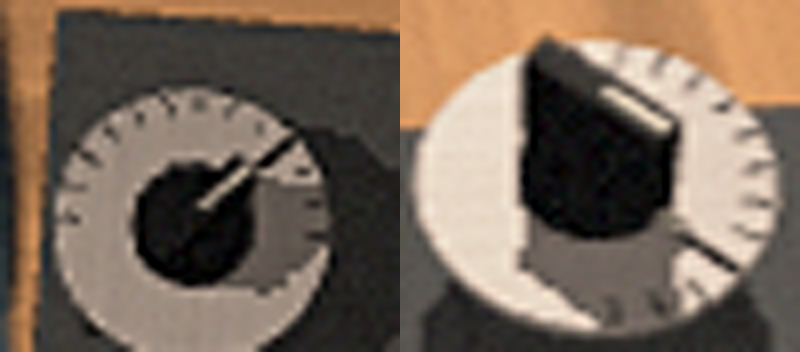

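The pointer lies on the heavy mark in both views: in the top crop the line runs from (200,205) to (247,163) and the mark carries on to (295,135). Final jaw yaw is 40.2° against a target of 40.3°. Now the cover.

```bash
python3 - <<'E'
from h import *
t=cam("top");b=cam("side")
for c,p in((t,[(247,163),(200,205)]),):
    P=[onz(c,263+x/8,173+y/8,.099) for x,y in p];d=P[0]-P[1];print(np.degrees(np.arctan2(d[1],d[0])))
P=[onz(b,244+(x-400)/8,208+y/8,.099) for x,y in((672,130),(600,88))];d=P[0]-P[1];print(np.degrees(np.arctan2(d[1],d[0])),"want -49.5")
E
python3 -m pendant '[[[-1,40,0,4,60],[-1,40,0,4,60],[-1,36,0,3,60],[0,0,-40,0,50],[0,0,-50,0,50],[0,0,-40,0,50],[0,0,0,0,50]]]'
```

```text
-49.09687035108249
-46.99576155896989 want -49.5
time_s: 8.1
eef_pos: [0.4714, 0.2626, 0.0835]
eef_rot: [-0.003, 0.334, 0.943, -0.002]
wrist_force: [0.3, 0.3, 0.0]
opening: 0.583
```

```bash
python3 -m pendant '[[[2,3,-35,0,50],[0,0,-35,0,50],[0,0,0,0,50],[0,0,0,0,5],[0,0,0,0,5],[0,0,0,0,5],[0,0,0,0,5],[0,0,0,0,5]]]'
python3 -m pendant '[[[0,0,15,0,5],[0,0,25,0,5],[0,0,30,0,5],[0,0,30,0,5],[0,0,30,0,5],[0,0,0,0,5],[0,0,0,0,5]]]'
python3 - <<'E'
from h import *
b=cam("side");save(b,"c1.png",(170,80,290,200),5);print(monitor.get_obs()["wrist_force"])
E
```

```text
time_s: 9.1
eef_pos: [0.4768, 0.2676, 0.0193]
eef_rot: [0.001, 0.333, 0.943, 0.0]
wrist_force: [-3.0, -3.9, 4.9]
opening: 0.147
time_s: 9.98
eef_pos: [0.4747, 0.2674, 0.1462]
eef_rot: [-0.0, 0.333, 0.943, -0.0]
wrist_force: [0.0, -0.7, -4.5]
opening: 0.149
[-0.0454854   0.29508466 -5.39297359]
```

View pics/c1.png

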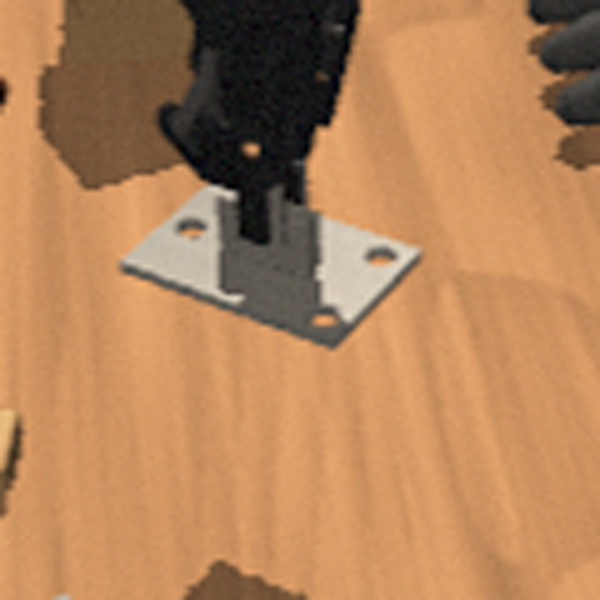

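The cover is gripped, level and lifted, with the two-hole end at the right at (380,255) and (325,318) in the crop. I'll carry it to above the gearbox.

```bash
python3 -m pendant '[[[5,-20,20,3,5],[5,-40,0,5,5],[5,-45,0,5,5],[5,-45,0,5,5],[5,-45,0,5,5],[5,-45,0,5,5],[5,-45,0,4,5],[5,-40,0,2,5]]]'
python3 -m pendant '[[[4,-35,0,0,5],[3,-25,0,0,5],[0,0,0,0,5],[0,0,0,0,5],[0,0,0,0,5]]]'
python3 - <<'E'
from h import *
b=cam("side");save(b,"s1.png",(210,190,350,310),5)
t=cam("top")
for n,c in(("top",t),("side",b)):
  for k in("cover_grip","cover_hole0","cover","cover_hole2"):
    for r in spotter.tip_of(n,k): 
        p=w(c,r["at"])
        if p[1]<0 and p[0]>.4: print(n,k,round(r["confidence"],2),p.round(4),pix(c,p).round(1))
E
```

```text
time_s: 11.02
eef_pos: [0.5144, -0.0587, 0.1652]
eef_rot: [-0.001, 0.042, 0.999, 0.0]
wrist_force: [-0.1, -0.2, -3.9]
opening: 0.145
time_s: 11.65
eef_pos: [0.5219, -0.1163, 0.1662]
eef_rot: [-0.001, 0.042, 0.999, 0.0]
wrist_force: [-0.4, 0.0, -5.2]
opening: 0.149
top cover_grip 0.65 [ 0.5169 -0.115   0.1744] [341.2 199.4]
top cover_hole0 0.69 [ 0.568  -0.091   0.1483] [328.9 181.3]
top cover_hole0 0.68 [ 0.4715 -0.1119  0.1493] [339. 219.]
top cover 0.89 [ 0.5197 -0.1142  0.1525] [339.2 199.7]
top cover_hole2 0.69 [ 0.568  -0.091   0.1483] [328.9 181.3]
top cover_hole2 0.68 [ 0.4715 -0.1119  0.1493] [339. 219.]
side cover_grip 0.74 [ 0.5197 -0.115   0.1698] [277.3 251.4]
side cover_hole0 0.97 [ 0.5691 -0.0943  0.1478] [302.6 244.8]
side cover_hole0 0.78 [ 0.5623 -0.1429  0.1444] [306.1 271.4]
side cover_hole0 0.66 [ 0.4736 -0.115   0.1522] [248.5 261.6]
side cover_hole0 0.48 [ 0.5184 -0.116   0.1445] [275.7 260.9]
side cover_hole0 0.19 [ 0.5204 -0.1146  0.1727] [277.7 250.1]
side cover 0.8 [ 0.5179 -0.1124  0.1466] [275.  258.4]
side cover_hole2 0.97 [ 0.5691 -0.0943  0.1478] [302.6 244.8]
side cover_hole2 0.78 [ 0.5623 -0.1429  0.1444] [306.1 271.4]
side cover_hole2 0.66 [ 0.4736 -0.115   0.1522] [248.5 261.6]
side cover_hole2 0.48 [ 0.5184 -0.116   0.1445] [275.7 260.9]
side cover_hole2 0.19 [ 0.5204 -0.1146  0.1727] [277.7 250.1]
```

View pics/s1.png

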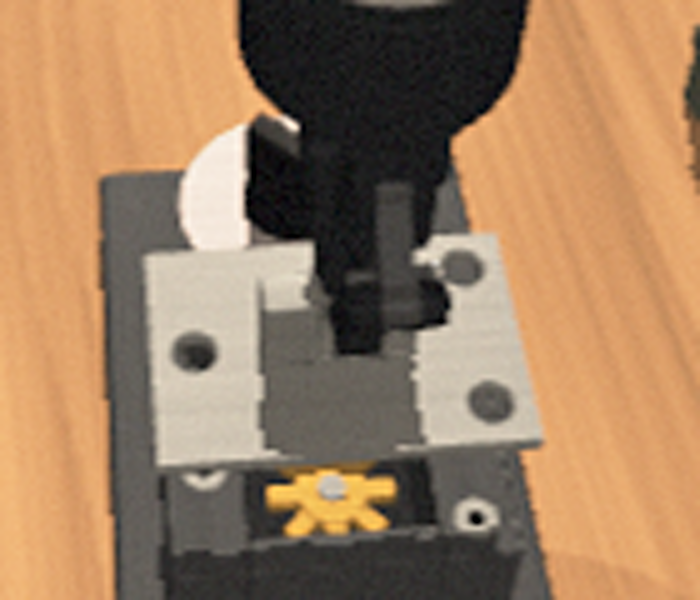

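The plate is level above the gearbox, with holes at (462,268), (491,402) and (195,351) in the crop. I'll fit its pose to those pixels.

```bash
cat >> h.py <<'E'
from scipy.optimize import least_squares
def platefit(obs,z0): # obs: list (cam, hole idx, pixel); returns x,y,ztop,yaw, seat-frame advice
    def P(s,i): c_,s_=np.cos(s[3]),np.sin(s[3]);p=SEAT[i];return np.array([s[0]+c_*p[0]-s_*p[1],s[1]+s_*p[0]+c_*p[1],s[2]])
    r=least_squares(lambda s:np.hstack([pix(c,P(s,i))-p for c,i,p in obs]),[.52,-.118,z0,-.08])
    print("x,y,top z,yaw deg",r.x[:3].round(4),np.degrees(r.x[3]).round(2),"rms px",np.sqrt(np.mean(r.fun**2)).round(2))
    print("to go mm",((np.array([.5224,-.118])-r.x[:2])*1e3).round(1),"underside above rim",(r.x[2]-.006-.0803)*1e3,"turn",np.degrees(-.082-r.x[3]).round(2)); return r.x
E
python3 - <<'E'
from h import *
t=cam("top");b=cam("side");print(monitor.get_obs()["eef_pos"])
S=[(b,i,np.array([210+x/5-.4,190+y/5-.4])) for i,(x,y) in enumerate([(462,268),(491,402),(195,351)])]
platefit(S,.153);platefit(S+[(t,0,np.array([328.9,181.3])),(t,2,np.array([339.,219]))],.153)
save(t,"t1.png",(300,160,370,240),7)
E
```

```text
[ 0.52240375 -0.11740101  0.16691927]
x,y,top z,yaw deg [ 0.5202 -0.1148  0.1508] -4.94 rms px 0.04
to go mm [ 2.2 -3.2] underside above rim 64.45045823026608 turn 0.24
x,y,top z,yaw deg [ 0.5199 -0.1144  0.1501] -4.44 rms px 0.45
to go mm [ 2.5 -3.6] underside above rim 63.75155521331803 turn -0.26
```

View pics/t1.png

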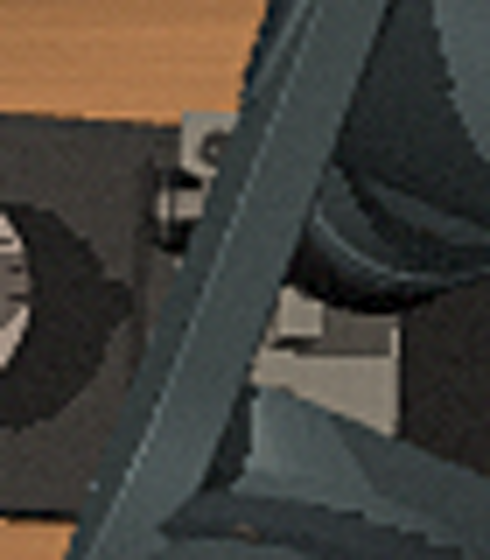

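The top view is mostly hidden by the arm; only hole 0 shows, at about (215,145). I'll rely on the side view, descend, and measure again there.

```bash
python3 -m pendant '[[[2,-3,-20,0,5],[0,0,-20,0,5],[0,0,-10,0,5],[0,0,0,0,5],[0,0,0,0,5],[0,0,0,0,5],[0,0,0,0,5],[0,0,0,0,5]]]'
python3 - <<'E'
from h import *
b=cam("side");save(b,"s2.png",(220,205,340,305),6);print(monitor.get_obs()["eef_pos"])
E
```

```text
time_s: 13.25
eef_pos: [0.5245, -0.1205, 0.1172]
eef_rot: [0.0, 0.043, 0.999, -0.0]
wrist_force: [-0.1, 0.2, -5.8]
opening: 0.149
[ 0.52446753 -0.12044123  0.11706592]
```

View pics/s2.png

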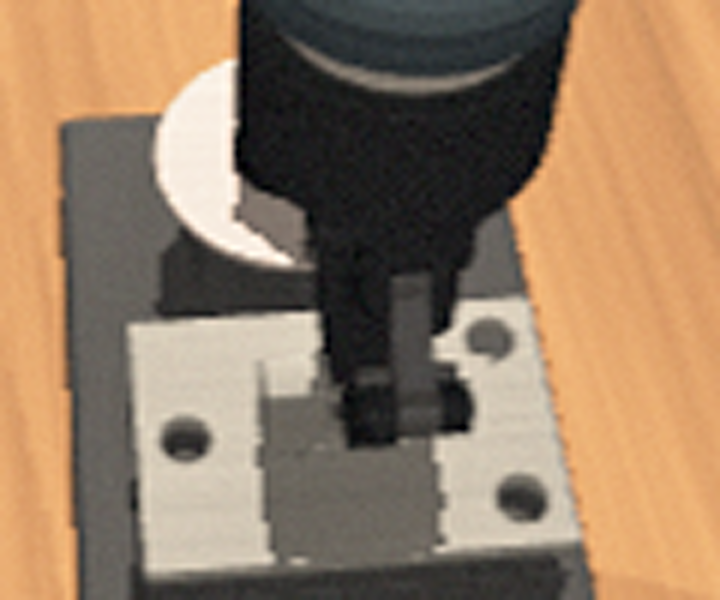

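```bash
python3 - <<'E'
from h import *
b=cam("side")
px=[np.array([220+x/6-.42,205+y/6-.42]) for x,y in [(490,339),(522,497),(186,438)]]
platefit([(b,i,p) for i,p in enumerate(px)],.1)
# expected pixel of the hole rims (at z) if aligned
c,s=np.cos(-.082),np.sin(-.082)
for z in(.097,.099,.101,.103):
    e=[pix(b,[.5224+c*p[0]-s*p[1],-.118+s*p[0]+c*p[1],z]) for p in SEAT];print(z,[(p-q).round(2) for p,q in zip(px,e)])
g=b["img"].min(2)
for u,v in px:
    m=(g[int(v)-7:int(v)+8,int(u)-7:int(u)+8]<125).astype(np.uint8);n,l,st,ce=cv2.connectedComponentsWithStats(m);k=l[7,7];print((u,v),ce[k]+[int(u)-7,int(v)-7],st[k])
print(monitor.get_obs()["eef_pos"])
E
```

```text
x,y,top z,yaw deg [ 0.5227 -0.1192  0.1025] -4.88 rms px 0.05
to go mm [-0.3  1.2] underside above rim 16.208889776943487 turn 0.18
0.097 [array([ 0.75, -1.04]), array([ 0.71, -1.03]), array([ 0.24, -1.16])]
0.099 [array([ 0.64, -0.42]), array([ 0.58, -0.44]), array([ 0.25, -0.55])]
0.101 [array([0.52, 0.2 ]), array([0.44, 0.16]), array([0.25, 0.06])]
0.103 [array([0.41, 0.82]), array([0.31, 0.76]), array([0.25, 0.66])]
(np.float64(301.24666666666667), np.float64(261.08)) [301.1   260.975] [ 4  4  8  7 40]
(np.float64(306.58), np.float64(287.4133333333333)) [306.54716981 287.64150943] [ 4  4  8  8 53]
(np.float64(250.58), np.float64(277.58)) [250.375      277.97916667] [ 4  5  8  7 48]
[ 0.52443992 -0.12042102  0.11698703]
```

```bash
python3 -m pendant '[[[0,1.5,-5,0,5],[0,0,0,0,5],[0,0,0,0,5],[0,0,0,0,5],[0,0,0,0,5],[0,0,0,0,5],[0,0,0,0,5],[0,0,0,0,5]]]'
python3 - <<'E'
from h import *
b=cam("side");save(b,"s3.png",(220,205,340,305),6);o=monitor.get_obs();print(o["eef_pos"],o["dq"].round(4))
g=b["img"].min(2);px=[]
for u,v in[(301,263),(306.5,289.5),(250.5,279.5)]:
    m=(g[int(v)-8:int(v)+9,int(u)-8:int(u)+9]<125).astype(np.uint8);n,l,st,ce=cv2.connectedComponentsWithStats(m);k=l[8,8];print(ce[k]+[int(u)-8,int(v)-8],st[k]);px.append(ce[k]+[int(u)-8,int(v)-8])
platefit([(b,i,p) for i,p in enumerate(px)],.1)
t=cam("top")
P=[onz(t,263+x/8,173+y/8,.099) for x,y in[(247,163),(200,205)]]
E
```

```text
time_s: 14.35
eef_pos: [0.5244, -0.1189, 0.1119]
eef_rot: [0.0, 0.043, 0.999, -0.0]
wrist_force: [0.3, 0.4, -5.0]
opening: 0.149
[ 0.52437328 -0.11890764  0.11188285] [-0.0011  0.0011 -0.0034 -0.002   0.0011 -0.0005]
[300.57142857 261.51428571] [ 4  4  8  6 35]
[305.84615385 288.48076923] [ 4  4  9  8 52]
[250.40816327 278.83673469] [ 5  4  8  9 49]
x,y,top z,yaw deg [ 0.5221 -0.1189  0.099 ] -4.41 rms px 0.2
to go mm [0.3 0.9] underside above rim 12.70938868856597 turn -0.29
```

View pics/s3.png

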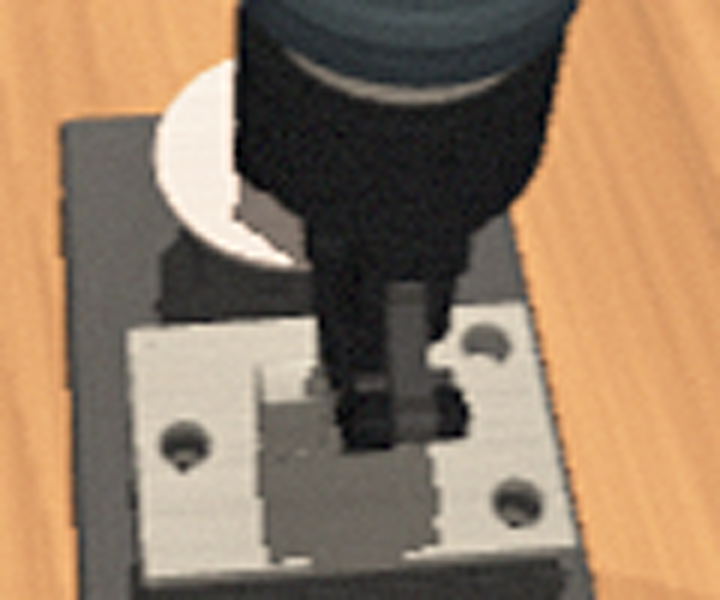

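```bash
python3 -m pendant '[[[0,1,-1,0,5],[0,0,0,0,5],[0,0,0,0,5],[0,0,0,0,5],[0,0,0,0,5],[0,0,0,0,5]]]'
python3 - <<'E'
from h import *
o=monitor.get_obs();print(o["eef_pos"],o["wrist_force"],o["opening"]);b=cam("side");g=b["img"].min(2);px=[]
for u,v in[(300.5,261.5),(306,288.5),(250.5,279)]:
    m=(g[int(v)-8:int(v)+9,int(u)-8:int(u)+9]<125).astype(np.uint8);n,l,st,ce=cv2.connectedComponentsWithStats(m);k=l[8,8];px.append(ce[k]+[int(u)-8,int(v)-8])
x=platefit([(b,i,p) for i,p in enumerate(px)],.1)
if np.linalg.norm(x[:2]-[.5224,-.118])<.002 and .086<x[2]-.0+0<.106: print(order.hand_in())
E
```

```text
time_s: 15.2
eef_pos: [0.5244, -0.1179, 0.1109]
eef_rot: [0.0, 0.043, 0.999, -0.0]
wrist_force: [-0.2, 0.5, -5.9]
opening: 0.147
[ 0.52440786 -0.11793923  0.11089866] [-0.22786939  0.51234294 -5.87279695] 0.14729946180988848
x,y,top z,yaw deg [ 0.5224 -0.117   0.0967] -4.72 rms px 0.16
to go mm [ 0. -1.] underside above rim 10.400211377462693 turn 0.02
the job is handed in; nothing more can be done
None
```

I turned the feed dial to the long heavy mark, then picked up the cover farthest from the base by its rib. It was handed in at about 15 s, still held over the open gearbox; no verdict was reported.

- **Dial:** the pointer lay on the heavy mark in both views before I moved on. Its measured yaw was -49.1° from the top view and -47.0° from the side, against a target of about -49.5°. The two disagree by 2°, well inside the 5.7° allowed. I did not re-measure it at the end because the arm hid it, but nothing came near it after that.
- **Cover position:** the last side-view fit put the plate's centre within about 1 mm of the gearbox centre, with yaw within 0.1°. The underside was about 10.4 mm above the rim by the camera. The arm's height reading gave about 11 mm.
- **Grip:** the opening stayed steady on the rib, and the wrist force of about -5.9 N matches the hanging plate, with no sign of touching the cutter.
- **Bystanders:** the stag, collet and tin were not approached, and I did not check them again.
- **Weaker check:** the arm hid most of the plate from the top camera, so the final alignment rests on the side view alone. In that view sideways and height errors mix, and two readings differed by about 1 mm in y.

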